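# Unbolt and open the blue vial case

## Robot

A 6-joint arm with a two-finger parallel gripper is mounted at the origin on a cart in front of the work surface, level with it; the furniture and walls round the work are solid. World frame = base frame: x ahead of the robot, y to its left, z up, the work surface at z = 0. Lengths are in m, angles in rad, forces in N, time in s.
With the tool pointing down it reaches from about 0.275 to 0.725 m from the base axis. Payload 5.6 kg.
Tool frame: the origin (TCP) lies between the finger pads; the fingertips stand 14 mm ahead of it and the grasp point (between the pads) lies 5 mm behind it; z points along the fingers, y is the direction in which the jaws open and shut (so a half turn about z gives the same grasp; the last joint's range is limited). The gripper opens to 85 mm and grips with 20 to 120 N. Pads are 22 mm wide; open, the fingers measure 114 mm over their backs; the gripper's body (76 mm by 85 mm) begins 54 mm behind the grasp point. The pads swing forward as they close: fully open they stand 13 mm farther back than shut.
Start: joints at [-0.964, 0.255, 0.108, 0, -1.424, -0.285], TCP at [0.174, -0.522, 0.245] pointing down, gripper open.
Joint ranges: [-2.95, 2.95], [-1.21, 1.97], [-1.09, 1.5], [-2.87, 1.71], [-2.94, -0.07], [-3.05, 3.05]. Speed limits (rad/s): [2.57, 2.57, 3.14, 3.14, 3.14, 3.14].

## Interface

Orientations are given as a unit quaternion [x, y, z, w].
In Python, from bench import ctrl, hand, solver, telemetry, get_image, camera_model, boxes_of, pinpoint gives the robot as it stands. The module is installed in compiled form; this text tells all that it offers. Calls block until the motion is done:
- ctrl.movep(position, orientation): joint-space move of the TCP to a pose.
- ctrl.line_to(position, velocity=0.15, orientation=None, guard=None): straight line of the TCP; orientation=None keeps the orientation; velocity is the mean speed in m/s. With guard (N) it stops when the force on the tool has changed by that much, and returns True; else False.
- ctrl.movej(angles): joint-space move.
- hand.set_gripper(opening): finger opening in m; the grip force is fixed at half the most; returns when the fingers have stopped.
- ctrl.dwell(seconds).
- solver.ik(position, orientation): joint angles nearest the present ones, or None.
- telemetry.sense(): the state.
- get_image(name): name is "side" or "top"; returns the picture (384x512x3 uint8, red, green, blue); there is no depth.
- camera_model(name): a dict with "mtx" (3x3 intrinsics, pixels), "xyz" and "rotation" of the camera in the world. Camera axes: x right, y up, looking along -z (the intrinsics and any distortion apply to the point x, -y, -z); pixel columns grow to the right and rows downward; lengths in m; the calibration is good to about 2 mm. A picture is of the moment at which its call begins. camera_model takes no time and is no camera call.
A pose or a line that the arm cannot do raises ctrl.PlanningError and nothing moves.
- ctrl.hand_in(): hands the job in, once; it reports no verdict.
Trained networks look in the newest picture that a camera, given by its name, has taken for a name from the list of things; names that differ only in an ending like _2 or _b are one class to them, and where a whole thing is asked for, a point or a joint stands for the part that bears it (a point fixed in the world has none). Each returns a list of dicts, best first, with "conf" (0 to 1); they miss things now and then, are a little off and sometimes report something else, mostly with a low value. They report only what shows in the picture. A call takes as long as a camera call.
- boxes_of(thing, camera): "point" ([x, y, z] in m, in the coordinates of the camera as it stood for that picture, good to about 4 mm: the middle of the surface that is visible of it).
- pinpoint(thing, camera): "point" ([x, y, z] in m, in the coordinates of the camera as it stood for that picture, good to about 4 mm: a listed point, or the origin of a listed thing).
The state is a dict: "time": time; "qpos": joint angles; "dq": joint speeds; "effort": joint torques, N m; "position": TCP position; "tool_rot": TCP orientation; "contact_force": force on the tool from outside, world axes, zero at the start; "moment": the same for the moment, N m; "finger_gap": finger opening in m.
Only numpy, scipy, OpenCV 4.12 (cv2) and the standard library are available. Lean on these libraries where they do the work, as an engineer would, in place of code of your own. Each camera call takes 0.05 s, during which the arm holds its last target.

## Task

Open the vial case with the blue cover so that the vials can be got at: first draw its red lock bolt fully back, away from the case, then pull the cover by its handle towards the robot until it is fully open. Leave the case with the orange cover bolted and shut.

Things in the scene. Friction and masses are not known exactly. Their poses are not given: they have to be found in the camera images.
- blue_case: White vial case fixed to the bench, 160 x 80 mm, deck 45 mm high, blue sliding cover (top 54 mm high) on its rear half between 56 mm high rails. Origin: centre of its underside. x runs from the front (robot) end to the rear, y towards the side lug under the lock bolt (45 mm high, out to y = 107 mm; steel keeper 61 mm high at y = 42 to 50 mm), z up. The orange case is built alike.
- blue_case_handle (a point): Centre of the blue grip bar on that cover: 56 mm along the case's y, 12 mm thick along x, 18 mm high, centre 81 mm above the bench. Cover shut: at x = +39, y = 0 mm of the case. The cover slides 60 mm along the case's -x to its stop, friction about 2 N, and stays where left. The bolt's nose stops it after 3 mm until the bolt is drawn out 20 mm or more.
- blue_case_bolt_knob (a point): Centre of the red upright round knob of the blue case's lock bolt: 18 mm in diameter, 26 mm high, centre 77 mm above the bench. Bolt fully in: at x = -8, y = +72 mm of the case (it may start up to 4 mm out). The bolt slides along the case's +y (outwards) to its stop 28 mm from fully in, friction about 1.5 N, and stays where left.
- orange_case_bolt_knob (a point): The same knob on the other case, the one with the orange cover and orange handle (leave it alone). It lies at x = -8 mm, y = +72 mm in that case's own frame.

How it is judged:
On the way, in this order (a step that is already met when the one before it is completed fails the run):
1. the blue case's bolt is drawn back at least 20 mm while its cover is still shut (y of blue_case_bolt_knob in the frame of blue_case above 0.092 m and x of blue_case_handle in the frame of blue_case above 0.03 m), for 0.1 s.
2. the blue cover is pulled open at least 48 mm (x of blue_case_handle in the frame of blue_case below -0.009 m), for 0.1 s.
At the end, for the whole second after the job is handed in: The blue case's cover stands open by at least 48 of its 60 mm, its bolt is still drawn back (at least 15 mm), and the orange case's bolt is within 8 mm of where it was (x of blue_case_handle in the frame of blue_case below -0.009 m and y of blue_case_bolt_knob in the frame of blue_case above 0.087 m and distance of orange_case_bolt_knob from where it was at the start of the episode below 0.008 m); the robot touches nothing.
It fails at once if the orange case's bolt is moved by more than 8 mm (distance of orange_case_bolt_knob from where it was at the start of the episode above 0.008 m).
It also fails if it takes over 35 s, if anything falls off the work surface, if the arm or the gripper's body presses on something with over 40 N, if the wrist force passes 120 N, or if a joint passes its speed limit or range.

## Working session

There is one attempt and no reset: what is moved stays moved. The work goes in short steps, each a Python script; the robot and the scene stay as the last script left them, time stands still between calls to the robot, and variables do not carry over. Pictures are saved under pics/ and viewed, and the job is handed in when it is done.

```bash
mkdir -p pics; cat > h.py <<'E'
import numpy as np, cv2
from bench import ctrl, hand, solver, telemetry, get_image, camera_model, boxes_of, pinpoint
from scipy.spatial.transform import Rotation as R
def cam(n):
    m=camera_model(n); r=np.array(m['rotation'],float)
    if r.shape!=(3,3): r=R.from_quat(r).as_matrix()
    return np.array(m['mtx']),np.array(m['xyz']),r
def w(n,p):
    K,t,r=cam(n); return r@np.array(p)+t
def pix(n,P):
    K,t,r=cam(n); c=r.T@(np.array(P)-t); u=K@np.array([c[0],-c[1],-c[2]]); return u[:2]/u[2]
def onz(n,uv,z):
    K,t,r=cam(n); d=np.linalg.inv(K)@np.array([uv[0],uv[1],1]); d=r@np.array([d[0],-d[1],-d[2]]); return t+d*(z-t[2])/d[2]
E
python3 - <<'E'
from h import *
print(camera_model('top'),camera_model('side'))
for n in ('top','side'):
    im=get_image(n); cv2.imwrite(f'pics/{n}0.png',im[:,:,::-1])
    for th in ('blue_case','blue_case_handle','blue_case_bolt_knob','orange_case_bolt_knob'):
        for d in pinpoint(th,n): print(n,th,round(d['conf'],2),w(n,d['point']).round(4),pix(n,w(n,d['point'])).round(0))
s=telemetry.sense();print(s['time'],s['tool_rot'],s['position'],s['contact_force'])
E
```

```text
{'mtx': array([[391.75166523,   0.        , 255.03705048],
       [  0.        , 391.75166523, 194.14912015],
       [  0.        ,   0.        ,   1.        ]]), 'xyz': array([0.48336199, 0.2443453 , 0.93170999]), 'rotation': array([-0.02161688,  0.02919201,  0.71696825, -0.69615879])} {'mtx': array([[443.79574085,   0.        , 254.14388054],
       [  0.        , 443.79574085, 192.50997507],
       [  0.        ,   0.        ,   1.        ]]), 'xyz': array([ 0.45245843, -0.50512226,  0.51789281]), 'rotation': array([ 0.49645627, -0.0344118 , -0.03952865,  0.86647821])}
top blue_case 0.87 [0.5114 0.3211 0.0008] [219. 212.]
top blue_case_handle 0.71 [0.5487 0.3167 0.0817] [217. 193.]
top orange_case_bolt_knob 0.45 [0.5415 0.1882 0.0796] [276. 195.]
side blue_case 0.57 [0.5085 0.322  0.0028] [236. 204.]
side blue_case_handle 0.75 [0.552  0.3136 0.079 ] [257. 175.]
side blue_case_bolt_knob 0.63 [0.5131 0.3971 0.0782] [236. 158.]
side orange_case_bolt_knob 0.77 [0.5371 0.189  0.0791] [256. 206.]
0.5 [-1.60215686e-01  9.87082030e-01 -1.60805541e-06  1.24842255e-06] [ 0.17397655 -0.52174995  0.24526617] [ 0.07213291 -0.21099613 -0.77621895]
```

View pics/top0.png

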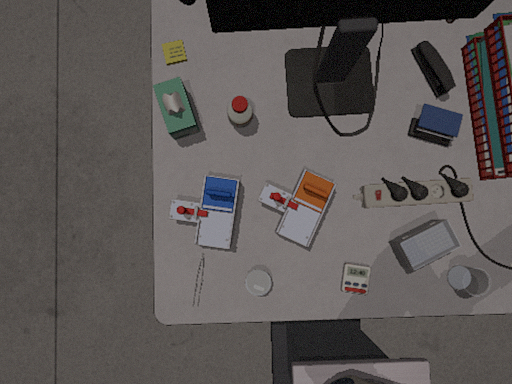

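View pics/side0.png

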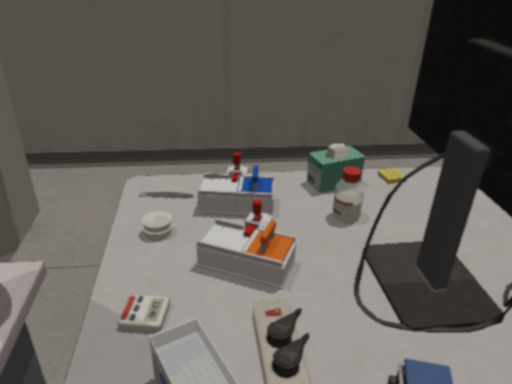

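The top view shows the blue case centred near (218,212), its handle at (221,195) and its red knob at (182,211). The orange knob is at (275,197). These agree with the network, so I'll refine the yaw and positions from the colours in an enlarged crop.

```bash
python3 - <<'E'
from h import *
im=cv2.imread('pics/top0.png')
c=cv2.resize(im[160:265,160:345],None,fx=4,fy=4,interpolation=cv2.INTER_CUBIC); c=cv2.convertScaleAbs(c,alpha=1.3); cv2.imwrite('pics/crop0.png',c)
s=cv2.imread('pics/side0.png'); c=cv2.resize(s[140:290,180:310],None,fx=4,fy=4,interpolation=cv2.INTER_CUBIC); cv2.imwrite('pics/crops0.png',cv2.convertScaleAbs(c,alpha=1.3))
hsv=cv2.cvtColor(im,cv2.COLOR_BGR2HSV)
m=cv2.inRange(hsv,(100,120,50),(125,255,255)); m[:,:190]=0;m[:,250:]=0;m[:165]=0;m[240:]=0
ps=cv2.findNonZero(m); print(len(ps),cv2.minAreaRect(ps)); b=cv2.boxPoints(cv2.minAreaRect(ps)); print(b,[onz('top',p,.054).round(4) for p in b])
wm=cv2.inRange(hsv,(0,0,120),(180,60,255)); wm[:,:160]=0;wm[:,250:]=0;wm[:170]=0;wm[255:]=0
n,l,st,ce=cv2.connectedComponentsWithStats(wm); print(st[1:][st[1:,4]>40])
E
```

```text
884 ((218.9099884033203, 194.1300048828125), (30.688434600830078, 32.24406814575195), 8.130102157592773)
[[201.43999 207.92   ]
 [205.99998 176.00002]
 [236.37999 180.34001]
 [231.81999 212.26   ]] [array([0.519 , 0.3548, 0.054 ]), array([0.5906, 0.3431, 0.054 ]), array([0.5788, 0.275 , 0.054 ]), array([0.5073, 0.2871, 0.054 ])]
[[ 160  170   90   85 5117]
 [ 203  205   29    6   81]]
```

View pics/crop0.png

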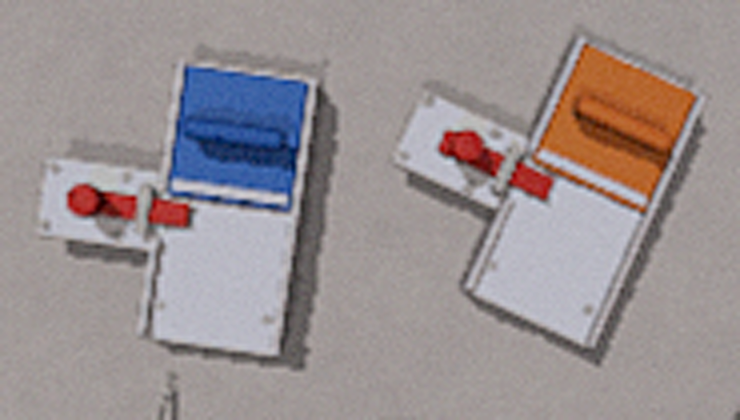

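View pics/crops0.png

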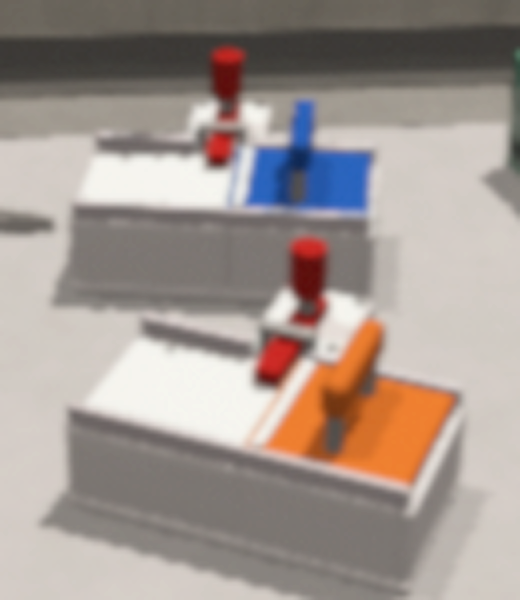

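```bash
python3 - <<'E'
from h import *
from scipy.optimize import least_squares
t=lambda x,y:('top',(x/4+160-.375,y/4+160-.375)); s=lambda x,y:('side',(x/4+180-.375,y/4+140-.375))
obs=[(t(181,64),(80,40,56)),(t(317,76),(80,-40,56)),(t(278,355),(-80,-40,50)),(t(138,336),(-80,40,56)),
(t(237,133),(39,0,90)),(s(304,102),(39,-20,90)),(s(374,150),(80,40,56)),(s(370,212),(80,-40,56)),(s(75,207),(-80,-40,52)),(s(97,137),(-80,40,56))]
kn=[t(84,200),s(228,54)]
def proj(p,P):
    c,d=np.cos(p[2]),np.sin(p[2]);P=np.array(P)/1e3
    return [p[0]+c*P[0]-d*P[1],p[1]+d*P[0]+c*P[1],P[2]]
def f(p): return np.concatenate([pix(n,proj(p,P))-uv for (n,uv),P in obs]+[pix(n,proj(p,(-8,72+p[3]*1e3,90)))-uv for n,uv in kn])
for q in (range(12),):
    r=least_squares(f,[.51,.32,-.14,0.002],loss='soft_l1',x_scale=[.01,.01,.1,.01]); print(r.x,np.degrees(r.x[2])); print(r.fun.reshape(-1,2).round(1).tolist())
for n,uv in kn: print('knob',onz(n,uv,.09))
print('model knob',proj(r.x,(-8,72+r.x[3]*1e3,77)),'handle',proj(r.x,(39,0,81)))
E
```

```text
[ 0.51071232  0.32082153 -0.16789852  0.00226847] -9.619876442136288
[[-0.7, -2.2], [0.6, -0.3], [0.3, 0.8], [-0.6, 0.8], [-1.0, -0.1], [-0.5, 9.4], [2.0, -0.8], [2.0, 2.1], [-1.6, 1.1], [-0.8, -1.1], [-0.2, -0.0], [0.2, 0.7]]
knob [0.51521086 0.39490548 0.09      ]
knob [0.51498173 0.39912825 0.09      ]
model knob [np.float64(0.5152358775216529), np.float64(0.39538253034674803), np.float64(0.077)] handle [np.float64(0.549163906954991), np.float64(0.3143042081506908), np.float64(0.081)]
```

Both views agree on the pose: case yaw about -9.6°, knob at about (0.515, 0.396). Next I'll approach over the bench on a retracted path.

```bash
cat >> h.py <<'E'
YAW=-0.165
def quat(yaw,flip=1):
    y=flip*np.array([np.cos(yaw),np.sin(yaw),0]); z=np.array([0,0,-1.]); x=np.cross(y,z)
    return R.from_matrix(np.c_[x,y,z]).as_quat()
E
python3 - <<'E'
from h import *
q0=telemetry.sense()['tool_rot']
for f in(1,-1): print(f,np.round(solver.ik([.515,.396,.18],quat(YAW,f)),2), np.round(solver.ik([.49,.324,.08],quat(YAW,f)),2))
js=lambda f:solver.ik([.515,.396,.18],quat(YAW,f))
f=min((1,-1),key=lambda f:abs(js(f)[5])); print('flip',f)
ctrl.line_to([.14,-.42,.25],.25)
ctrl.movep([.40,.0,.25],quat(YAW,f))
ctrl.movep([.515,.396,.18],quat(YAW,f))
hand.set_gripper(.045)
s=telemetry.sense();print(s['time'],s['position'],s['qpos'],s['finger_gap'],s['contact_force'])
for n in('top','side'):
    cv2.imwrite(f'pics/{n}1.png',get_image(n)[:,:,::-1])
a=cv2.imread('pics/side1.png')[60:260,150:350]; b=cv2.imread('pics/top1.png')[110:310,120:320]
cv2.imwrite('pics/c1.png',cv2.resize(np.hstack([a,b]),None,fx=2,fy=2))
E
```

```text
1 [ 0.9   0.48  0.27  0.   -1.36  2.08] [ 0.85  0.43 -0.08  0.   -1.07  2.13]
-1 [ 0.9   0.48  0.27  0.   -1.36 -1.06] [ 0.85  0.43 -0.08  0.   -1.07 -1.02]
flip -1
4.9 [0.51505543 0.39583864 0.18011648] [ 8.95253561e-01  4.76339178e-01  2.68453435e-01  1.87877315e-05
 -1.36277428e+00 -1.06043888e+00] 0.045239982951916606 [ 0.3148308  -0.01790567 -0.3667741 ]
```

View pics/c1.png

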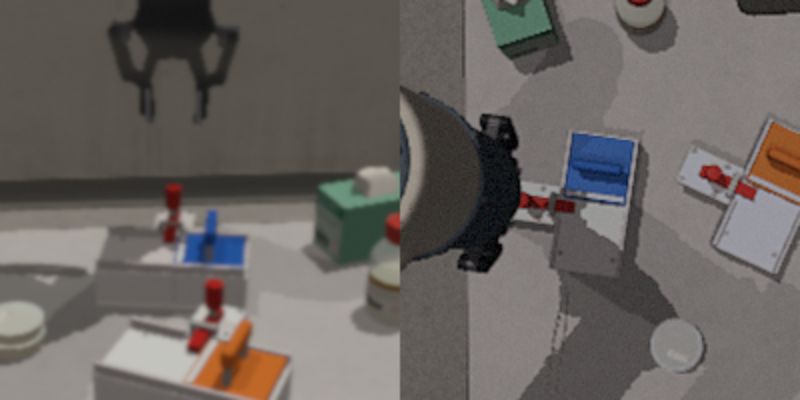

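In the side view the jaws, centred near column 174, stand right over the knob at (173,190). I'll descend with a guard, grip and draw the bolt.

```bash
python3 - <<'E'
from h import *
def st(t):
    s=telemetry.sense();print(t,round(s['time'],2),s['position'].round(4),round(s['finger_gap'],4),s['contact_force'].round(1))
p=np.array([.515,.396,.076])
if ctrl.line_to(p,.08,guard=8): st('HIT down'); raise SystemExit
st('down'); hand.set_gripper(.0); st('grip')
d=np.array([-np.sin(YAW),np.cos(YAW),0])
r=ctrl.line_to(p+.030*d,.04,guard=15); st(f'pulled {r}')
cv2.imwrite('pics/side2.png',get_image('side')[:,:,::-1])
a=cv2.imread('pics/side2.png')[60:260,150:350];cv2.imwrite('pics/c2.png',cv2.resize(a,None,fx=3,fy=3))
E
```

```text
down 6.45 [0.5153 0.3963 0.0767] 0.0448 [-0.2 -0.3 -0.7]
grip 6.82 [0.5148 0.3962 0.0766] 0.0164 [-3.   0.5  4.4]
pulled True 7.54 [0.519  0.4211 0.0765] 0.0161 [-2.  -2.4  5.4]
```

View pics/c2.png

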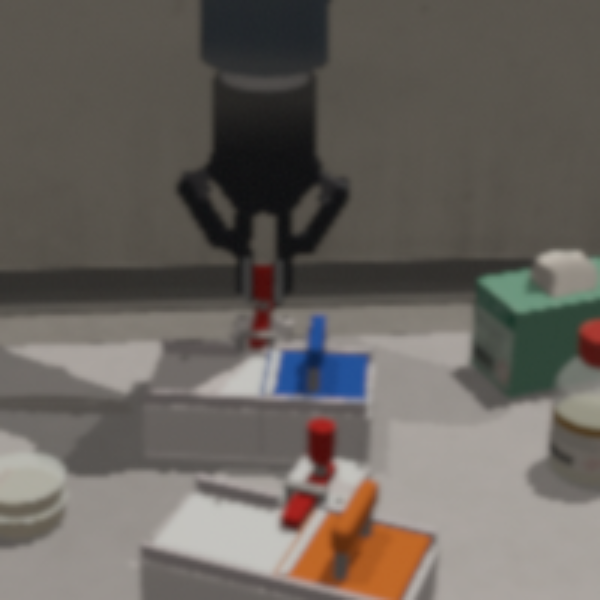

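The bolt moved 25 mm and then stopped on force, which fits its outer stop given that it started about 2–3 mm out. Extrapolating the handle from the knob at its stop gives (0.549, 0.315), matching the vision fit. Next is the handle.

```bash
python3 - <<'E'
from h import *
def st(t):
    s=telemetry.sense();print(t,round(s['time'],2),s['position'].round(4),round(s['finger_gap'],4),s['contact_force'].round(1))
hand.set_gripper(.045); st('rel')
p=telemetry.sense()['position']; ctrl.line_to([p[0],p[1],.15],.12)
h=np.array([.549,.3147,.078])
ctrl.line_to([h[0],h[1],.15],.12); st('above')
cv2.imwrite('pics/side3.png',get_image('side')[:,:,::-1])
for d in pinpoint('blue_case_handle','side'): print(d['conf'],w('side',d['point']).round(4))
for d in pinpoint('blue_case_bolt_knob','side'): print('knob',d['conf'],w('side',d['point']).round(4))
a=cv2.imread('pics/side3.png')[60:260,150:350];cv2.imwrite('pics/c3.png',cv2.resize(a,None,fx=3,fy=3))
E
```

```text
rel 7.98 [0.5183 0.4211 0.0753] 0.0451 [ 0.3 -0.7 -0.4]
above 9.82 [0.5489 0.3153 0.1499] 0.0451 [-0.1  0.8  0.2]
0.59 [0.5497 0.3168 0.0832]
knob 0.72 [0.5188 0.426  0.075 ]
```

View pics/c3.png

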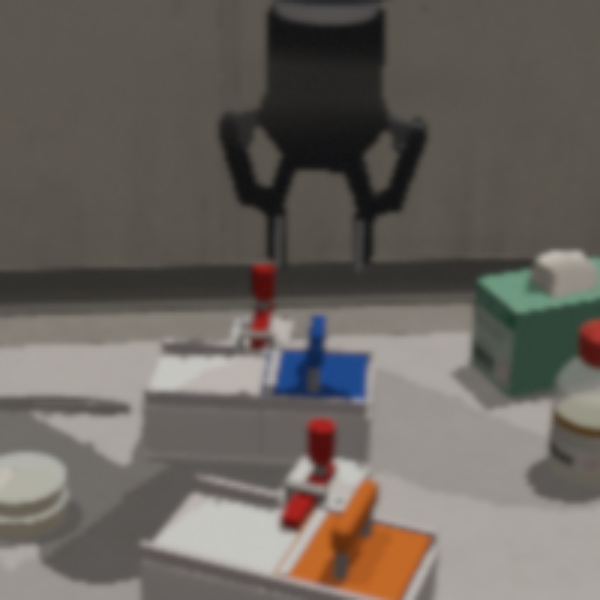

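The jaws, centred at about (318,240), are right above the blue handle at (317,335). The bolt has stayed drawn. I'll descend, grip and pull.

```bash
python3 - <<'E'
from h import *
def st(t):
    s=telemetry.sense();print(t,round(s['time'],2),s['position'].round(4),round(s['finger_gap'],4),s['contact_force'].round(1))
h=np.array([.549,.3147,.077])
if ctrl.line_to(h,.08,guard=8): st('HIT down'); raise SystemExit
st('down'); hand.set_gripper(.0); st('grip')
p=telemetry.sense()['position']
d=-np.array([np.cos(YAW),np.sin(YAW),0])
r=ctrl.line_to(p+.062*d,.06,guard=18); st(f'pulled {r}'); e=telemetry.sense()['position']; print('travel',(e-p)@d)
hand.set_gripper(.04); st('rel')
e=telemetry.sense()['position']; ctrl.line_to([e[0],e[1],.2],.15); ctrl.line_to([.38,.10,.25],.2); st('clear')
for n in('top','side'):
    cv2.imwrite(f'pics/{n}4.png',get_image(n)[:,:,::-1])
    for t in('blue_case_handle','blue_case_bolt_knob','orange_case_bolt_knob'):
        for q in pinpoint(t,n)[:1]: print(n,t,round(q['conf'],2),w(n,q['point']).round(4))
a=cv2.imread('pics/side4.png')[110:310,150:350]; b=cv2.imread('pics/top4.png')[110:310,140:340]
cv2.imwrite('pics/c4.png',cv2.resize(np.hstack([a,b]),None,fx=2,fy=2))
E
```

```text
down 11.03 [0.5494 0.315  0.0777] 0.0451 [-0.1 -0.3  0.1]
grip 11.43 [0.5487 0.315  0.0776] 0.0109 [-4.2  0.   4.7]
pulled True 12.42 [0.4894 0.3251 0.0777] 0.0112 [ 1.5 -0.5  1.1]
travel 0.06014614671247661
rel 12.81 [0.4899 0.3253 0.078 ] 0.04 [ 0.   0.5 -0.2]
clear 15.19 [0.3802 0.1005 0.2496] 0.0395 [ 0.3  0.1 -0.4]
top blue_case_handle 0.55 [0.4875 0.3283 0.0795]
top blue_case_bolt_knob 0.58 [0.5249 0.4282 0.0752]
top orange_case_bolt_knob 0.58 [0.5448 0.1874 0.0778]
side blue_case_handle 0.86 [0.4893 0.3288 0.0808]
side blue_case_bolt_knob 0.76 [0.5211 0.4209 0.0795]
side orange_case_bolt_knob 0.69 [0.5344 0.1891 0.0787]
```

View pics/c4.png

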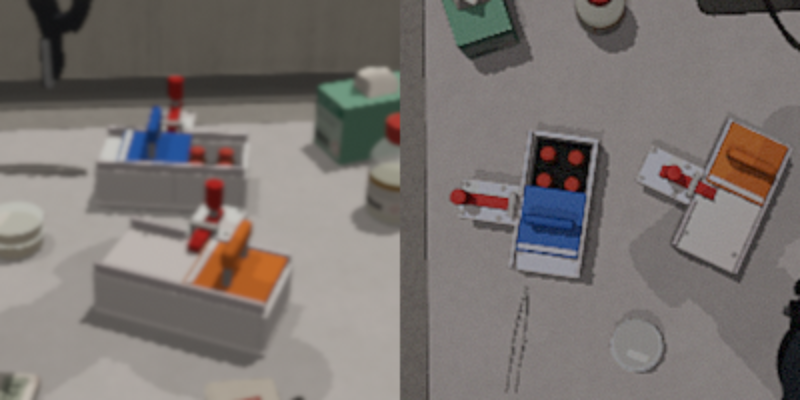

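The cover is fully open: four vials show at about (560,170) in the combined picture. The bolt is out, with its knob at (458,197). The orange case is unchanged and the robot is clear.

```bash
python3 -c "
from h import *
ctrl.hand_in(); print(telemetry.sense()['time'])"
```

```text
the job is handed in; nothing more can be done
the job is handed in; nothing more can be done
```

The blue case is open and I have handed the job in; no verdict is reported. The robot was clear at 15.2 s of the 35 s allowed.

- **Bolt:** I gripped the red knob and drew it 25 mm until it stopped on force. That puts it about 27 mm out, since it started about 2 mm out. The last pictures show it still drawn back.
- **Cover:** I gripped the handle and pulled it 60.1 mm to its stop. The pictures show the four vials uncovered, and both cameras' handle readings agree with this to within about 4 mm.
- **Orange case:** It was never touched, and its cover and bolt look the same in the before and after pictures. The network readings of its knob differ by about 3 mm from before to after, and by 10 mm between the two cameras at the end. I take that as detection noise, because nothing came near that case.
- **Robot:** At the end it was clear of everything, with the force on the tool near zero.

One check disagreed: one point in my pose fit, the handle top in the side view, was about 9 pixels off. I gave it little weight, and both grasps then landed where the fit predicted.

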